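# Black out the light box for opaque specimens

## Robot

A 6-joint arm with a two-finger parallel gripper is mounted at the origin on the work surface. World frame = base frame: x ahead of the robot, y to its left, z up, the work surface at z = 0. Lengths are in m, angles in rad, forces in N, time in s.
With the tool pointing down it reaches from about 0.25 to 0.725 m from the base axis. Payload 4 kg.
Tool frame: the origin (TCP) lies at the very end of the fingers, on their centre line; the grasp point (between the pads) lies 19 mm behind it; z points along the fingers, y is the line along which they close (so a half turn about z gives the same grasp; the last joint's range is limited). The gripper opens to 85 mm and grips with 20 to 120 N. Pads are 22 mm wide; open, the fingers measure 114 mm over their backs; the gripper's body (76 mm by 85 mm) begins 54 mm behind the grasp point. The pads swing forward as they close: fully open they stand 13 mm farther back than shut.
Start: joints at [-1.236, 0.241, 0.005, 1.335, 0, 1.571], TCP at [0.164, -0.472, 0.231] pointing down, gripper open.
Joint ranges: [-2.72, 2.72], [-1.05, 1.87], [-1.09, 1.28], [-1.99, 2.15], [-1.42, 1.44], [-3.14, 3.14]. Speed limits (rad/s): [2.79, 2.79, 3.14, 3.14, 3.14, 3.14].

## Interface

Orientations are given as a unit quaternion [x, y, z, w].
In Python, from workcell import bot, vision, workorder gives the robot as it stands.
- The arm moves only by the shell command python3 -m creep 'ROWS' [OPENING]. ROWS is JSON, a list of rows, each a list of 2 entries, a list of its own where there are three numbers: the shift along the tool's x, y, z in mm, then the turn, a rotation vector about the tool's x, y, z in rad. In form: [[[dx, dy, dz], [wx, wy, wz]], ...]. A call has 1 to 12 rows; each row shifts and turns the commanded pose from where the row before left it, along the tool's axes as they then stand; what a row does not reach is not made up. A row lasts 1/8 s, in which the tool goes at most 62.5 mm and 10.7 degrees, less where a joint would pass 70% of its speed; a pose out of reach is approached as far as the arm can. A call is refused whole if a number of a shift passes 62.5 or a number of a turn 0.188, either way. A call with a gripper value outside its range is refused whole. OPENING is the finger opening in mm, from 0 to 85.4, set as the call begins (- or left out, the last holds). The fingers move at their own pace and stop on an object; the grip force is fixed at half the most. Time passes only in rows, so rows that do not move let the fingers close. It gives the time, the measured TCP pose, the force, the opening and the grip force at its end, in the units of the state.
- bot.get_obs(): the state, without advancing time (a new reading comes with each control period).
- vision.camera(name): name is "side" or "top"; returns a dict with "image" (400x640x3 uint8, blue, green, red), "z_map" (400x640 float32, m along the optical axis (not along the pixel's ray), 0 where there is no reading), "K" (3x3 intrinsics, pixels), "rvec" (rotation vector, rad) and "tvec" (3), from world to camera coordinates, as OpenCV has them. Camera axes: x right, y down, z forward; pixel columns grow to the right and rows downward; lengths in m; the calibration is good to about 2 mm. A picture is of the moment at which its call begins.
- workorder.job_done(): hands the job in; it is judged then, once.
Trained networks look in a picture, given as the dict that the camera call returned (one of the last four; its "shot" number tells which), for a name from the list of things; names that differ only in an ending like _2 or _b are one class to them, and where a whole thing is asked for, a point or a joint stands for the part that bears it (a point fixed in the world has none). Each returns a list of dicts, best first, with "score" (0 to 1); they miss things now and then, are a little off and sometimes report something else, mostly with a low value. They report only what shows in the picture. A call takes as long as a camera call. They do not tell look-alikes from the thing itself.
- vision.spot_in(picture, query): "position" ([column, row] in pixels, amid what is visible of it).
- vision.place_of(picture, query): "position" ([column, row] in pixels: a listed point, or the origin of a listed thing).
The state is a dict: "clock": time; "joint_pos": joint angles; "joint_vel": joint speeds; "tau": joint torques, N m; "eef_pos": TCP position; "tool_rot": TCP orientation; "ft_force": force on the tool from outside, world axes, zero at the start; "ft_torque": the same for the moment, N m; "grip_width": finger opening in m; "grasp_force": force on a finger pad.
Only numpy, scipy, OpenCV 4.12 (cv2) and the standard library are available. Lean on these libraries where they do the work, as an engineer would, in place of code of your own. Each camera call takes 0.05 s, during which the arm holds its last target. There are 200 camera calls.

## Task

Get the light box ready for opaque specimens: slide the hung black-out plate up the sloping rack until the stud heads sit in the wide ends of its keyholes, lift it off, and lay it (never drop it) flat and square on the light box, centred over the round glass, and let go. Then turn the lamp knob on the light box exactly three clicks clockwise from its off stop. Leave the dish, jar and carton where they are.

Things in the scene. Friction and masses are not known exactly. Their poses are not given: they have to be found in the camera images.
- plate_grip (a point): Centre of the grip fin of the loose black-out plate (dark steel, about 0.26 kg), over the plate's middle, 25 mm above its underside. Axes: x along the plate's 110 mm side (hung: up the slope), y along its 160 mm side, z out of its face. The plate is 5 mm thick; the fin is 50 mm long along x, 12 mm thick along y, its top 46 mm above the plate's underside.
- rack_face: Plywood face of the fixed rack, sloping 27 degrees, 165 mm up the slope, 200 mm wide. Origin on the surface midway between the studs; x up the slope, z straight out. Steel studs at y = -62 and +62 mm: 7 mm shanks, 16 mm heads 7.5 to 11.5 mm off the face. The plate's fin centre starts at x = -19, z = 25 mm; at x = +8 mm the heads are mid wide end. Rack top 0.115 m above the table.
- plate: The same plate; origin at its underside's centre, same axes. Two keyholes at y = -62 and +62 mm: wide end a 26 mm square hole centred at x = -8 mm (lower end), from it a 11 mm wide slot runs up to x = +23 mm. It hangs with the stud shanks in the slots' top: slide it about 27 mm up the slope, then the heads pass with 5 mm to spare all round; lift it off square to the face.
- lightbox: Fixed cream light box, 170 mm (x) by 290 mm (y), flat top 50 mm above the table; origin at the centre of its underside, z up. The round glass is at y = +55 mm, the lamp knob at y = -95 mm. A 12 mm light bar lies on the top along the +x edge (from x = 70 mm).
- glass_centre (a point): Centre of the light box's round white glass (70 mm across), flush with the top, 50 mm above the table. With the plate lying flat on the top its fin centre is 25 mm above this point.
- dimmer_grip (a point): On the axis of the black lamp knob, at the height to grip, 37 mm above the light box top. The knob has a 44 mm round skirt and an upright bar grip 42 mm long and 14 mm thick, whose top is 44 mm above the light box top; the bar lies along this point's x axis, and turns with the knob.
- dimmer (a joint): Lamp knob angle in rad, 0 at the off stop where it starts, growing clockwise seen from above. Click stops every 24 degrees (0.419 rad), six in all: the third click is 1.257 rad. About 0.05 N m to turn over a click; let go, it springs into the nearest click.
- dish_mid (a point): Middle of a clear petri dish, 90 mm across, 16 mm high; leave alone.
- jar_mid (a point): Middle of a small amber specimen jar, 44 mm across, 60 mm high; leave alone.
- carton_mid (a point): Middle of a small pale carton, 70 by 110 by 35 mm; leave alone.
Mind the look-alikes: they are no part of the job. What is shaped like the plate but blue or yellow is not meant.

How it is judged:
On the way, in this order (a step that is already met when the one before it is completed fails the run):
1. the plate is slid up the slope, still flat on the rack, until the stud heads are in the wide ends of the keyholes (x of plate_grip in the frame of rack_face between 0.002 and 0.014 m and y of plate_grip in the frame of rack_face between -0.008 and 0.008 m and z of plate_grip in the frame of rack_face below 0.03 m), for 0.05 s.
2. the plate is lifted off the studs, clear of their heads (z of plate_grip in the frame of rack_face above 0.045 m), for 0.05 s.
3. the plate lies flat, square and centred over the round glass, let go (horizontal distance between plate_grip and glass_centre below 0.014 m and z of plate_grip in the frame of lightbox between 0.071 and 0.079 m and angle between plate_grip's own z axis and vertical below 0.06 rad and angle between the y axis of plate_grip and the y axis of lightbox, either way round below 0.26 rad and contact force between the fingers and plate below 0.1 N), for 0.2 s.
4. the lamp knob stands at the third click (value of joint dimmer between 1.147 and 1.367 rad), for 0.1 s.
At the end, for the whole second after the job is handed in: The plate rests flat on the light box top (fin centre 21 to 29 mm above it, tilt under 3.4 degrees), centred within 14 mm of the glass centre, long side within 15 degrees of the box's (either way round); the knob rests within 0.11 rad of the third click (1.257 rad) (all of step 4 and horizontal distance between plate_grip and glass_centre below 0.014 m and z of plate_grip in the frame of lightbox between 0.071 and 0.079 m and angle between plate_grip's own z axis and vertical below 0.06 rad and angle between the y axis of plate_grip and the y axis of lightbox, either way round below 0.26 rad and velocity of joint dimmer between -0.1 and 0.1 rad/s and linear speed of plate below 0.02 m/s); the robot touches nothing.
It fails at once if the plate is dropped: falls faster than 0.35 m/s while not held (linear speed of plate above 0.35 m/s and contact force between the fingers and plate below 0.1 N).
It fails at once if the dish is knocked out of place (more than 30 mm) (distance of dish_mid from where it was at the start of the episode above 0.03 m).
It fails at once if the jar is knocked out of place (more than 30 mm) (distance of jar_mid from where it was at the start of the episode above 0.03 m).
It fails at once if the carton is knocked out of place (more than 30 mm) (distance of carton_mid from where it was at the start of the episode above 0.03 m).
It also fails if it takes over 64 s, if anything falls off the work surface, if the arm or the gripper's body presses on something with over 40 N, if the wrist force passes 120 N, or if a joint passes its speed limit or range.

## Working session

There is one attempt and no reset: what is moved stays moved. The work goes in short steps, Python scripts to look and compute and a shell command to move; the robot and the scene stay as the last step left them, time stands still between calls to the robot, and variables do not carry over. Pictures are saved under pics/ and viewed, at most 10 in all, crops included, and the job is handed in when it is done.

```bash
mkdir -p pics; ls
cat > h.py <<'E'
import numpy as np, cv2
from workcell import bot, vision, workorder
from scipy.spatial.transform import Rotation as R
def w(p,u,v,z=None):
    "pixel to world: by depth map, or at world height z"
    Rm=cv2.Rodrigues(np.array(p["rvec"],float))[0]; t=np.array(p["tvec"],float).ravel()
    ray=np.linalg.inv(p["K"])@[u,v,1.]
    if z is None:
        d=p["z_map"][int(round(v)),int(round(u))]
        return Rm.T@(ray*d-t)
    c=-Rm.T@t; r=Rm.T@ray
    return c+r*(z-c[2])/r[2]
def cloud(p):
    Rm=cv2.Rodrigues(np.array(p["rvec"],float))[0]; t=np.array(p["tvec"],float).ravel()
    v,u=np.mgrid[0:400,0:640]; z=p["z_map"]
    P=np.linalg.inv(p["K"])@np.stack([u.ravel(),v.ravel(),np.ones(u.size)])*z.ravel()
    return ((P.T-t)@Rm).reshape(400,640,3)
E
python3 - <<'E'
from h import *
for n in("top","side"):
    p=vision.camera(n); cv2.imwrite(f"pics/{n}1.png",p["image"])
    for q in("plate_grip","rack_face","glass_centre","dimmer_grip","lightbox","dish_mid","jar_mid","carton_mid"):
        for d in vision.place_of(p,q)[:3]:
            print(n,q,np.round(d["position"]),round(d["score"],2),np.round(w(p,*d["position"]),3))
E
```

```text
pics
top plate_grip [176. 176.] 0.72 [0.583 0.467 0.049]
top plate_grip [256. 203.] 0.65 [0.498 0.237 0.121]
top plate_grip [257. 295.] 0.65 [0.266 0.235 0.046]
top rack_face [258. 194.] 0.63 [0.524 0.234 0.113]
top glass_centre [392. 186.] 0.7 [ 0.561 -0.123  0.051]
top dimmer_grip [453. 197.] 0.78 [ 0.528 -0.278  0.096]
top dimmer_grip [257. 203.] 0.49 [0.499 0.231 0.127]
top dimmer_grip [409. 193.] 0.19 [ 0.543 -0.169  0.054]
top lightbox [411. 192.] 0.9 [ 0.545 -0.174  0.051]
top lightbox [260. 201.] 0.62 [0.511 0.23  0.082]
top dish_mid [423. 122.] 0.67 [ 0.762 -0.222  0.008]
top jar_mid [336. 127.] 0.69 [0.724 0.032 0.061]
top carton_mid [279. 124.] 0.9 [0.741 0.191 0.033]
side plate_grip [285. 252.] 0.85 [0.497 0.245 0.122]
side plate_grip [380. 333.] 0.8 [0.269 0.248 0.046]
side plate_grip [170. 336.] 0.63 [0.59  0.485 0.049]
side rack_face [317. 134.] 0.49 [ 0.773 -0.226  0.001]
side glass_centre [356. 165.] 0.81 [ 0.568 -0.126  0.051]
side glass_centre [269. 179.] 0.41 [0.724 0.048 0.047]
side glass_centre [283. 261.] 0.29 [0.505 0.246 0.088]
side dimmer_grip [395. 130.] 0.46 [ 0.534 -0.268  0.092]
side lightbox [371. 166.] 0.91 [ 0.533 -0.145  0.049]
side dish_mid [319. 135.] 0.8 [ 0.761 -0.219  0.007]
side jar_mid [267. 182.] 0.58 [0.729 0.051 0.036]
side carton_mid [222. 213.] 0.71 [0.747 0.197 0.037]
```

View pics/top1.png

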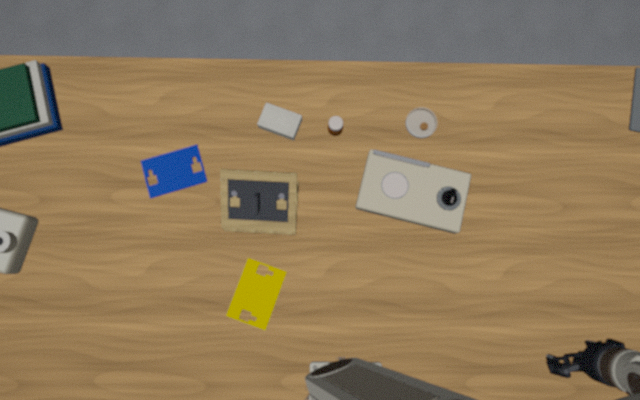

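Run:
```python
from h import *
im=cv2.imread("pics/side1.png"); cv2.imwrite("pics/side1c.png",cv2.resize(im[190:330,190:390],None,fx=4,fy=4,interpolation=cv2.INTER_CUBIC))
```

```text
(no output)
```

View pics/side1c.png

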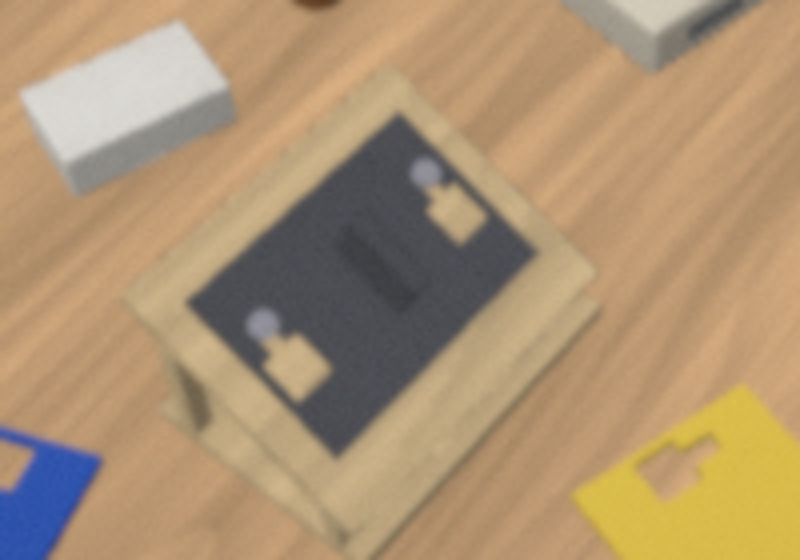

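The picture shows three candidates: the dark plate on the rack (top 256,203), a blue one (176,176) and a yellow one (257,295). I choose the dark one on the wooden rack. The close crop confirms the stud heads at the slot tops, with the fin in the middle. Next I measure the frames.

```bash
cat > m.py <<'E'
from h import *
def rect(P,n):  # P points on plane, normal n: min-area rect -> centre, long dir, sizes
    c=P.mean(0); y=np.cross(n,[1,0,0]); y/=np.linalg.norm(y); x=np.cross(y,n)
    r=cv2.minAreaRect(np.c_[(P-c)@x,(P-c)@y].astype(np.float32)); b=cv2.boxPoints(r)
    e=[b[1]-b[0],b[2]-b[1]]; e=max(e,key=np.linalg.norm); L=e[0]*x+e[1]*y; L/=np.linalg.norm(L)
    if L[1]<0:L=-L
    return c+r[0][0]*x+r[0][1]*y,L,r[1]
def plane(P):
    for _ in range(5):
        c=P.mean(0); n=np.linalg.svd(P-c,full_matrices=False)[2][2]; n*=np.sign(n[2]); P=P[abs((P-c)@n)<.004]
    return P,n
E
python3 - <<'E'
from m import *
for nme in("top","side"):
    p=vision.camera(nme); C=cloud(p); im=p["image"].astype(int)
    box=(abs(C[...,0]-.5)<.12)&(abs(C[...,1]-.24)<.13)&(C[...,2]>.03)
    dark=box&(im.max(2)<105)
    m=cv2.morphologyEx(dark.astype(np.uint8),cv2.MORPH_CLOSE,np.ones((3,3)))>0
    P,n=plane(C[dark]); c,L,s=rect(P,n)
    x=np.cross(L,n)
    print(nme,"plate top c",c.round(4),"n",n.round(3),"tilt",np.degrees(np.arccos(n[2])).round(1),"L",L.round(3),"yaw",np.degrees(np.arctan2(-L[0],L[1])).round(1),np.round(s,3))
    print("  fin centre from plate",(c+n*.02).round(4))
    h=(C-c)@n; f=C[box&(h>.025)&(h<.05)]
    if len(f):print("  fin top",len(f),f.mean(0).round(4),((f-c)@n).mean().round(4),((f-c)@x).mean().round(4),((f-c)@L).mean().round(4))
    # heads: greyish blue
    # lightbox
    b=(abs(C[...,0]-.545)<.17)&(abs(C[...,1]+.17)<.2)&(abs(C[...,2]-.05)<.006)
    P=C[b]; c,L,s=rect(P,np.array([0,0,1.])); print("  box",c.round(4),"yaw",np.degrees(np.arctan2(-L[0],L[1])).round(1),np.round(s,3))
    xx=np.array([L[1],-L[0],0]); print("  glass exp",(c+.055*L).round(4),"knob exp",(c-.095*L).round(4))
    k=C[(abs(C[...,0]-.545)<.15)&(abs(C[...,1]+.26)<.1)&(C[...,2]>.085)&(C[...,2]<.11)]
    if len(k)>3:
        r=cv2.minAreaRect(k[:,:2].astype(np.float32)); print("  knobtop",len(k),k.mean(0).round(4),r, np.linalg.svd(k[:,:2]-k[:,:2].mean(0))[2][0].round(3))
    mm=C[(abs(C[...,0]-.7)<.3)&(C[...,2]>.006)&(C[...,2]<.2)]
E
```

```text
top plate top c [0.512  0.2367 0.0835] n [-0.457  0.018  0.889] tilt 27.2 L [0.043 0.999 0.002] yaw -2.5 [0.158 0.11 ]
  fin centre from plate [0.5028 0.2371 0.1013]
  fin top 109 [0.497  0.2372 0.1188] 0.0382 0.0028 -0.0001
  box [ 0.5539 -0.183   0.0506] yaw -13.4 [0.29  0.171]
  glass exp [ 0.5667 -0.1295  0.0506] knob exp [ 0.5319 -0.2754  0.0506]
  knobtop 90 [ 0.531  -0.2739  0.0938] ((0.5314633250236511, -0.2745422422885895), (0.013925724662840366, 0.04066350311040878), 78.32785034179688) [-0.977  0.213]
side plate top c [0.5135 0.2417 0.0836] n [-0.455  0.02   0.89 ] tilt 27.1 L [ 0.043  0.999 -0.   ] yaw -2.5 [0.156 0.106]
  fin centre from plate [0.5044 0.2421 0.1014]
  fin top 196 [0.4963 0.2431 0.1169] 0.0375 -0.0001 0.0007
  box [ 0.5547 -0.1796  0.05  ] yaw -13.8 [0.292 0.172]
  glass exp [ 0.5679 -0.1262  0.05  ] knob exp [ 0.5321 -0.2719  0.05  ]
  knobtop 74 [ 0.5308 -0.2695  0.0916] ((0.5314277410507202, -0.27194711565971375), (0.015253675170242786, 0.04096323251724243), 79.01964569091797) [-0.975  0.222]
```

```bash
cat >> h.py <<'E'
n=np.array([-.456,.019,.8895]); n/=np.linalg.norm(n)
L=np.array([.043,.999,.0]); L-=n*(L@n); L/=np.linalg.norm(L); X=np.cross(L,n)
fin=np.array([.5035,.2395,.1013])          # fin centre, hung
yb=np.radians(-13.5); Lb=np.array([-np.sin(yb),np.cos(yb),0]); Xb=np.array([np.cos(yb),np.sin(yb),0])
glass=np.array([.5673,-.128,.05]); knob=np.array([.5317,-.2735,.05])
def tool(z,y): return np.c_[np.cross(y,z),y,z]
def rel(pos,Rt=None,s=None):
    s=s or bot.get_obs(); q=R.from_quat(s["tool_rot"]); d=np.array(pos)-s["eef_pos"]
    print("t",round(s["clock"],2),"shift mm now-axes",(q.inv().apply(d)*1e3).round(1), end=" ")
    if Rt is not None:
        Rt=R.from_matrix(Rt)
        print("turn",(q.inv()*Rt).as_rotvec().round(3),"shift after turn",(Rt.inv().apply(d)*1e3).round(1),end="")
    print()
E
python3 - <<'E'
from h import *
s=bot.get_obs(); print(s["clock"],R.from_quat(s["tool_rot"]).as_matrix().round(3),s["grip_width"])
for sg in(1,-1): rel(fin+.08*n, tool(-n,sg*L))
for sg in(1,-1): rel(knob+[0,0,.12], tool(np.array([0,0,-1]),sg*Lb))
E
```

```text
1.0 [[ 0.944  0.329  0.   ]
 [ 0.329 -0.944  0.   ]
 [ 0.    -0.    -1.   ]] 0.08525826746537611
t 1.0 shift mm now-axes [ 520.3 -574.2   58.9] turn [-0.651 -0.124 -2.694] shift after turn [-214.9  725.5  176.9]
t 1.0 shift mm now-axes [ 520.3 -574.2   58.9] turn [-0.089  0.468  0.371] shift after turn [ 214.9 -725.5  176.9]
t 1.0 shift mm now-axes [412.3 -67.   61.3] turn [ 0.    -0.    -2.571] shift after turn [-310.9  279.    61.3]
t 1.0 shift mm now-axes [412.3 -67.   61.3] turn [-0.   -0.    0.57] shift after turn [ 310.9 -279.    61.3]
```

```bash
python3 -m creep '[[[0,0,0],[-0.022,0.117,0.093]],[[0,0,0],[-0.022,0.117,0.093]],[[0,0,0],[-0.022,0.117,0.093]],[[0,0,0],[-0.022,0.117,0.093]]]' 40
python3 -m creep '[[[15,-50,12],[0,0,0]],[[15,-50,12],[0,0,0]],[[15,-50,12],[0,0,0]],[[15,-50,12],[0,0,0]],[[15,-50,12],[0,0,0]],[[15,-50,12],[0,0,0]],[[15,-50,12],[0,0,0]],[[15,-50,12],[0,0,0]],[[15,-50,12],[0,0,0]],[[15,-50,12],[0,0,0]],[[15,-50,12],[0,0,0]],[[15,-50,12],[0,0,0]]]'
python3 -c "
from h import *
rel(fin+.08*n, tool(-n,-L))"
```

```text
clock: 1.5
eef_pos: [0.1642, -0.4727, 0.2318]
tool_rot: [0.971, -0.023, 0.236, 0.005]
ft_force: [-0.6, -0.1, -0.7]
grip_width: 0.0399
grasp_force: 0.0
clock: 3.0
eef_pos: [0.4121, 0.0275, 0.1878]
tool_rot: [0.972, 0.024, 0.234, -0.023]
ft_force: [-0.3, 0.1, -0.2]
grip_width: 0.0403
grasp_force: 0.0
t 3.0 shift mm now-axes [  49.5 -209.4   50.2] turn [-0.074  0.003  0.074] shift after turn [  33.6 -215.7   34.6]
```

```bash
python3 -m creep '[[[0,0,0],[-0.074,0.003,0.074]],[[7,-43,7],[0,0,0]],[[7,-43,7],[0,0,0]],[[7,-43,7],[0,0,0]],[[7,-43,7],[0,0,0]],[[6,-43,7],[0,0,0]],[[0,0,0],[0,0,0]]]'
cat > r.py <<'E'
from m import *
import sys
p=vision.camera(sys.argv[1]); cv2.imwrite(sys.argv[2],cv2.resize(p["image"][120:300,180:400],None,fx=3.2,fy=3.2,interpolation=cv2.INTER_CUBIC))
E
python3 r.py side pics/a.png
python3 -c "
from h import *
rel(fin+.08*n, tool(-n,-L))"
```

```text
clock: 3.88
eef_pos: [0.4552, 0.0775, 0.1775]
tool_rot: [0.969, 0.071, 0.232, -0.042]
ft_force: [0.1, -0.6, 0.9]
grip_width: 0.0399
grasp_force: 0.0
t 3.92 shift mm now-axes [  28.  -159.8   28.4] turn [-0.133  0.006  0.157] shift after turn [   2.4 -164.5    6.8]
```

View pics/a.png

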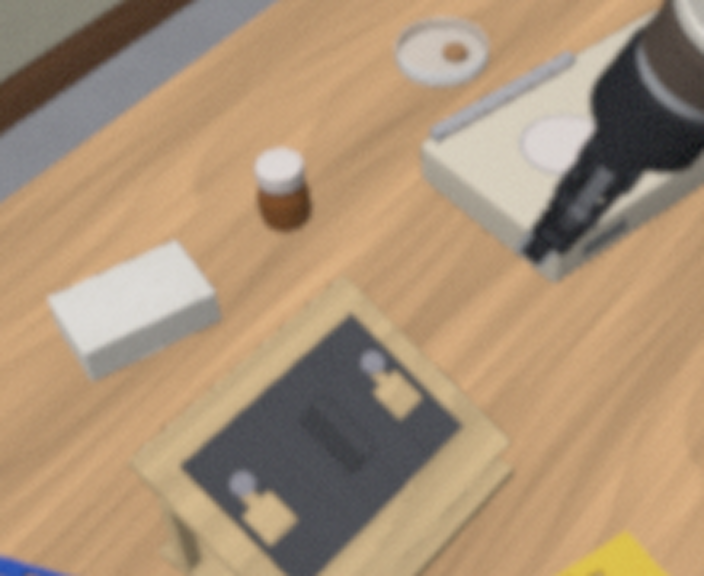

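The tool hangs well short of the rack (tip near crop 535,255), having moved only 50 of 215 mm. I check whether a joint limit is holding it.

```bash
python3 -c "
from h import *
s=bot.get_obs();print(np.round(s['joint_pos'],3),np.round(s['joint_vel'],3))"; python3 -m creep '[[[0,0,0],[0,0,0]],[[0,0,0],[0,0,0]]]'; python3 -m creep '[[[0,-30,0],[0,0,0]],[[0,0,0],[0,0,0]]]'; python3 -c "
from h import *
s=bot.get_obs();print(np.round(s['joint_pos'],3),np.round(s['joint_vel'],3))
rel(fin+.08*n, tool(-n,-L))"
```

```text
[ 0.132 -0.13  -0.664  0.565  0.054  3.141] [-0.016 -0.013 -0.01   0.007 -0.001  0.   ]
clock: 4.18
eef_pos: [0.4547, 0.076, 0.1777]
tool_rot: [0.969, 0.07, 0.232, -0.041]
ft_force: [-0.0, -0.5, 1.0]
grip_width: 0.0402
grasp_force: 0.0
clock: 4.42
eef_pos: [0.453, 0.088, 0.1795]
tool_rot: [0.968, 0.081, 0.232, -0.047]
ft_force: [0.1, -0.6, 0.3]
grip_width: 0.04
grasp_force: 0.0
[ 0.153 -0.133 -0.661  0.569  0.06   3.141] [-0.006  0.003 -0.002 -0.001 -0.007 -0.   ]
t 4.42 shift mm now-axes [  29.9 -147.5   32. ] turn [-0.148  0.006  0.175] shift after turn [   3.4 -153.5    9.7]
```

Joint 6 is at its limit, so I use the half-turn-equivalent grasp.

```bash
python3 -m creep '[[[0,0,0],[0,0,-0.185]],[[0,0,0],[0,0,-0.185]],[[0,0,0],[0,0,-0.185]],[[0,0,0],[0,0,-0.185]],[[0,0,0],[0,0,-0.185]],[[0,0,0],[0,0,-0.185]],[[0,0,0],[0,0,-0.185]],[[0,0,0],[0,0,-0.185]],[[0,0,0],[0,0,-0.185]],[[0,0,0],[0,0,-0.185]],[[0,0,0],[0,0,-0.185]],[[0,0,0],[0,0,-0.185]]]'; python3 -c "
from h import *
s=bot.get_obs();print(np.round(s['joint_pos'],3))
rel(fin+.08*n, tool(-n,L))"
```

```text
clock: 5.92
eef_pos: [0.453, 0.0876, 0.1792]
tool_rot: [0.355, 0.905, 0.144, 0.187]
ft_force: [0.0, 0.2, -0.4]
grip_width: 0.0398
grasp_force: 0.0
[ 0.152 -0.133 -0.661  0.569  0.059  0.915]
t 5.92 shift mm now-axes [ 98.9 114.   31.7] turn [ 0.133 -0.072 -0.739] shift after turn [ -3.5 153.9   9.5]
```

```bash
python3 -m creep '[[[0,0,0],[0.033,-0.018,-0.184]],[[0,0,0],[0.033,-0.018,-0.184]],[[0,0,0],[0.033,-0.018,-0.184]],[[0,0,0],[0.033,-0.018,-0.184]],[[0,0,0],[0,0,0]],[[-1,38,2],[0,0,0]],[[-1,38,2],[0,0,0]],[[-1,38,3],[0,0,0]],[[-1,39,3],[0,0,0]],[[0,0,0],[0,0,0]],[[0,0,0],[0,0,0]]]'; python3 -c "
from h import *
s=bot.get_obs();print(np.round(s['joint_pos'],3))
rel(fin+.08*n, tool(-n,L))"; python3 r.py side pics/b.png
```

```text
clock: 7.3
eef_pos: [0.4688, 0.2394, 0.1725]
tool_rot: [0.027, 0.972, -0.003, 0.234]
ft_force: [0.0, -0.2, -0.5]
grip_width: 0.0399
grasp_force: 0.0
[ 0.638  0.072 -0.472  0.649 -0.289  0.637]
t 7.3 shift mm now-axes [ 1.7  1.5 -0.8] turn [-0.    -0.002 -0.012] shift after turn [ 1.6  1.5 -0.8]
```

View pics/b.png

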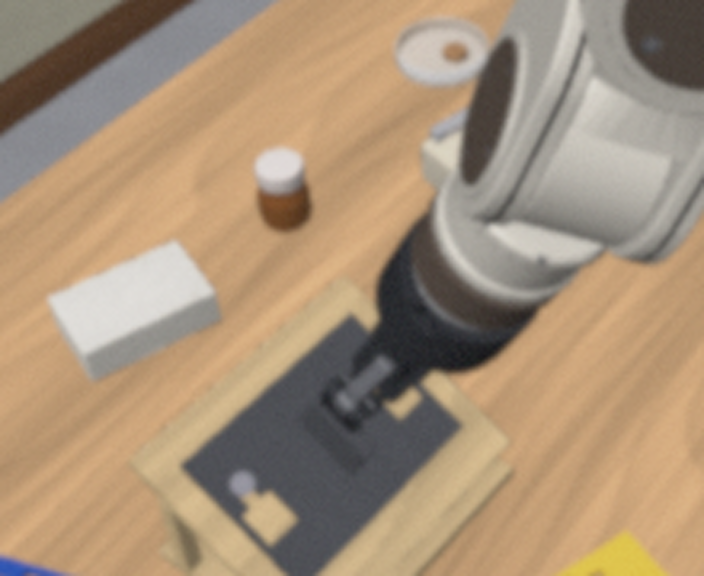

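The open fingers stand over the fin (crop 345,405), aligned with it. I advance to grasp.

```bash
python3 -m creep '[[[2,1.5,20],[0,0,-0.01]],[[0,0,25],[0,0,0]],[[0,0,20],[0,0,0]],[[0,0,14],[0,0,0]],[[0,0,7],[0,0,0]],[[0,0,6],[0,0,0]],[[0,0,0],[0,0,0]],[[0,0,0],[0,0,0]]]'; python3 -m creep '[[[0,0,0],[0,0,0]],[[0,0,0],[0,0,0]],[[0,0,0],[0,0,0]],[[0,0,0],[0,0,0]],[[0,0,0],[0,0,0]]]' 0;  python3 -c "
from h import *
rel(fin-.013*n, tool(-n,L))"
```

```text
clock: 8.35
eef_pos: [0.5093, 0.2402, 0.0907]
tool_rot: [0.021, 0.972, -0.004, 0.234]
ft_force: [-0.7, -0.2, -0.2]
grip_width: 0.0397
grasp_force: 0.0
clock: 8.98
eef_pos: [0.5092, 0.2401, 0.0907]
tool_rot: [0.021, 0.972, -0.004, 0.234]
ft_force: [-3.5, 0.1, 5.8]
grip_width: 0.011
grasp_force: 59.4
t 8.97 shift mm now-axes [ 0.2 -0.8  0.9] turn [ 0.001 -0.001 -0.001] shift after turn [ 0.2 -0.8  0.9]
```

```bash
python3 -m creep '[[[0,0,-1],[0,0,0]],[[-5,0,0],[0,0,0]],[[-6,0,0],[0,0,0]],[[-6,0,0],[0,0,0]],[[-5,0,0],[0,0,0]],[[-5,0,0],[0,0,0]],[[0,0,0],[0,0,0]],[[0,0,0],[0,0,0]]]';  python3 -c "
from h import *
rel(fin-.013*n+.027*X, tool(-n,L))
p=vision.camera('side');cv2.imwrite('pics/c.png',cv2.resize(p['image'][200:310,220:360],None,fx=5,fy=5,interpolation=cv2.INTER_CUBIC))"
```

```text
clock: 9.98
eef_pos: [0.5326, 0.2387, 0.1032]
tool_rot: [0.021, 0.972, -0.004, 0.234]
ft_force: [0.3, 0.0, -1.8]
grip_width: 0.0106
grasp_force: 58.5
t 9.97 shift mm now-axes [-0.3 -0.5  1.4] turn [ 0.    -0.002 -0.001] shift after turn [-0.3 -0.5  1.4]
```

View pics/c.png

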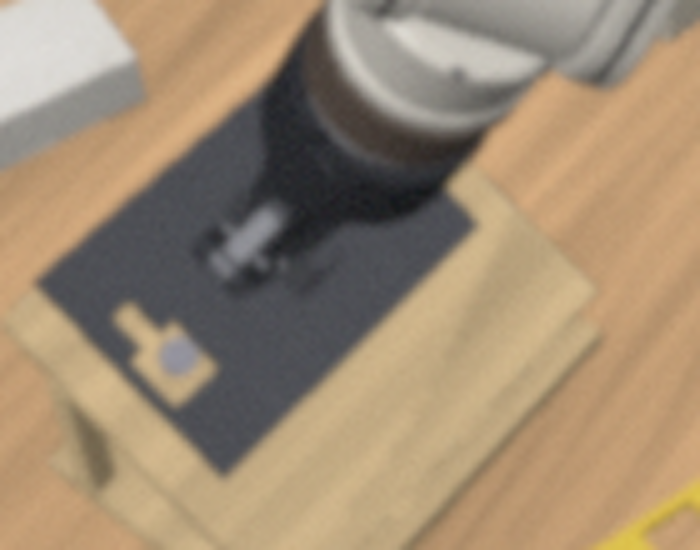

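The stud head (178,355) sits in the wide square (about 172,365) with clearance all round. I lift square to the face.

```bash
python3 -m creep '[[[0,0,-5],[0,0,0]],[[0,0,-8],[0,0,0]],[[0,0,-12],[0,0,0]],[[0,0,-20],[0,0,0]],[[0,0,-25],[0,0,0]],[[0,0,-25],[0,0,0]],[[0,0,0],[0,0,0]],[[0,0,0],[0,0,0]]]';  python3 -c "
from m import *
print(R.from_quat(bot.get_obs()['tool_rot']).as_matrix().round(3))
D=np.array([0,0,-1.]); rel(glass+[0,0,.16],tool(D,Lb))
s=bot.get_obs();q=R.from_quat(s['tool_rot']);print(s['ft_torque'],s['joint_pos'])
for nm in('top','side'):
  p=vision.camera(nm);C=cloud(p);im=p['image'].astype(int);e=np.array(s['eef_pos'])
  V=(C-e)@q.as_matrix()
  m=(im.max(2)<110)&(abs(V[...,0])<.075)&(abs(V[...,1])<.1)&(V[...,2]>-.012)&(V[...,2]<.04)
  P,nn=plane(C[m]);c,l,sz=rect(P,nn);print(nm,m.sum(),'in tool: c',(q.inv().apply(c-e)*1e3).round(1),'n',q.inv().apply(nn).round(3),'L',q.inv().apply(l).round(3),np.round(sz,3))
"
```

```text
clock: 11.02
eef_pos: [0.4894, 0.2406, 0.1877]
tool_rot: [0.021, 0.972, -0.004, 0.234]
ft_force: [0.3, -1.0, -1.5]
grip_width: 0.0113
grasp_force: 58.7
[[-0.889  0.043  0.455]
 [ 0.039  0.999 -0.018]
 [-0.455  0.001 -0.89 ]]
t 11.03 shift mm now-axes [ -93.7 -364.8   22.3] turn [0.047 0.471 0.189] shift after turn [-161.8 -340.2  -22.3]
[0.05267398 0.68525953 0.01884914] [ 0.61100889  0.08755819 -0.41133525  0.68550776 -0.27950994  0.59914073]
top 1532 in tool: c [ 0.8 -0.3  8.4] n [-0.001  0.003 -1.   ] L [-0.002  1.     0.003] [0.161 0.11 ]
side 2724 in tool: c [0.2 2.  9.4] n [-0.003 -0.001 -1.   ] L [-0.003  1.    -0.001] [0.16  0.106]
```

```bash
python3 -m creep '[[[0,0,0],[0.012,0.118,0.047]],[[0,0,0],[0.012,0.118,0.047]],[[0,0,0],[0.012,0.118,0.047]],[[0,0,0],[0.012,0.118,0.047]],[[0,0,0],[0,0,0]],[[0,0,0],[0,0,0]]]'
python3 -m creep '[[[-8,-17,-2],[0,0,0]],[[-15,-32,-2],[0,0,0]],[[-15,-32,-2],[0,0,0]],[[-15,-32,-2],[0,0,0]],[[-15,-32,-2],[0,0,0]],[[-15,-32,-2],[0,0,0]],[[-15,-32,-2],[0,0,0]],[[-15,-32,-2],[0,0,0]],[[-15,-32,-2],[0,0,0]],[[-15,-32,-2],[0,0,0]],[[-15,-32,-2],[0,0,0]],[[-4,-10,0],[0,0,0]]]'
python3 -m creep '[[[0,0,0],[0,0,0]],[[0,0,0],[0,0,0]],[[0,0,0],[0,0,0]]]'
python3 -c "
from h import *
D=np.array([0,0,-1.]); rel(glass+[0,0,.06],tool(D,Lb));print(bot.get_obs()['joint_pos'])"
```

```text
clock: 11.88
eef_pos: [0.4892, 0.2402, 0.1867]
tool_rot: [0.117, 0.993, -0.001, -0.001]
ft_force: [-0.6, -0.1, -2.6]
grip_width: 0.0111
grasp_force: 58.6
clock: 13.38
eef_pos: [0.5657, -0.137, 0.211]
tool_rot: [0.118, 0.993, -0.001, 0.0]
ft_force: [-0.4, -0.3, -2.1]
grip_width: 0.0113
grasp_force: 58.8
clock: 13.75
eef_pos: [0.566, -0.1335, 0.2104]
tool_rot: [0.117, 0.993, -0.0, -0.001]
ft_force: [1.1, 0.3, -2.0]
grip_width: 0.0111
grasp_force: 58.8
t 13.75 shift mm now-axes [-1.000e-01  5.700e+00  1.004e+02] turn [-0.001 -0.001  0.002] shift after turn [  0.    5.6 100.4]
[-2.30967166e-01  4.13313460e-01  1.94375586e-01  1.35276069e+00
 -1.09361492e-03  2.63682508e-03]
```

```bash
python3 -m creep '[[[0,6,15],[0,0,0]],[[0,0,25],[0,0,0]],[[0,0,25],[0,0,0]],[[0,0,25],[0,0,0]],[[0,0,22],[0,0,0]],[[0,0,15],[0,0,0]],[[0,0,8],[0,0,0]],[[0,0,0],[0,0,0]],[[0,0,0],[0,0,0]],[[0,0,0],[0,0,0]]]'
python3 -c "
from m import *
D=np.array([0,0,-1.]); rel(glass+[0,0,.0635],tool(D,Lb))
s=bot.get_obs();q=R.from_quat(s['tool_rot']);e=np.array(s['eef_pos'])
for nm in('top','side'):
  p=vision.camera(nm);C=cloud(p);im=p['image'].astype(int)
  V=(C-e)@q.as_matrix()
  m=(im.max(2)<110)&(abs(V[...,0])<.075)&(abs(V[...,1])<.1)&(V[...,2]>-.012)&(V[...,2]<.02)
  P,nn=plane(C[m]);c,l,sz=rect(P,nn);print(nm,m.sum(),c.round(4),(q.inv().apply(c-e)*1e3).round(1),'n',nn.round(3),'L',l.round(3),np.round(sz,3))
"
```

```text
clock: 15.0
eef_pos: [0.5682, -0.1291, 0.0762]
tool_rot: [0.117, 0.993, -0.001, 0.001]
ft_force: [-0.7, -0.4, -1.9]
grip_width: 0.0109
grasp_force: 58.8
t 15.0 shift mm now-axes [  1.1   0.8 -37.3] turn [-0.001  0.001  0.   ] shift after turn [  1.1   0.9 -37.3]
top 663 [ 0.5747 -0.0937  0.0679] [ 2.  35.9  8.3] n [0.003 0.009 1.   ] L [-0.973  0.231  0.001] [0.082 0.107]
side 1199 [ 0.5687 -0.126   0.0669] [0.3 3.2 9.3] n [-0.    -0.002  1.   ] L [0.236 0.972 0.002] [0.16  0.113]
```

```bash
python3 -m creep '[[[1,0,4],[0,0,0]],[[0,0,3],[0,0,0]],[[0,0,2],[0,0,0]],[[0,0,1],[0,0,0]],[[0,0,0],[0,0,0]],[[0,0,0],[0,0,0]]]'
python3 -m creep '[[[0,0,0.8],[0,0,0]],[[0,0,0.8],[0,0,0]],[[0,0,0],[0,0,0]],[[0,0,0],[0,0,0]]]'
```

```text
clock: 15.85
eef_pos: [0.5666, -0.1287, 0.0653]
tool_rot: [0.117, 0.993, -0.001, -0.0]
ft_force: [0.0, 0.3, -2.4]
grip_width: 0.011
grasp_force: 58.8
clock: 16.35
eef_pos: [0.5666, -0.1287, 0.0641]
tool_rot: [0.117, 0.993, -0.001, -0.0]
ft_force: [-3.0, 0.5, 2.6]
grip_width: 0.0111
grasp_force: 59.5
```

Contact is felt, so I release and rise.

```bash
python3 -m creep '[[[0,0,0],[0,0,0]],[[0,0,0],[0,0,0]],[[0,0,0],[0,0,0]],[[0,0,0],[0,0,0]],[[0,0,0],[0,0,0]]]' 40
python3 -m creep '[[[0,0,-8],[0,0,0]],[[0,0,-15],[0,0,0]],[[0,0,-25],[0,0,0]],[[0,0,-30],[0,0,0]],[[0,0,-20],[0,0,0]],[[0,0,0],[0,0,0]]]'
python3 -c "
from m import *
D=np.array([0,0,-1.]); rel(knob+[0,0,.11],tool(D,Lb))
s=bot.get_obs();q=R.from_quat(s['tool_rot']);e=np.append(s['eef_pos'][:2],.055)
for nm in('top','side'):
  p=vision.camera(nm);C=cloud(p);im=p['image'].astype(int)
  V=(C-e)
  m=(im.max(2)<110)&(abs(V[...,0])<.1)&(abs(V[...,1])<.12)&(abs(V[...,2])<.006)
  P,nn=plane(C[m]);c,l,sz=rect(P,nn);print(nm,m.sum(),c.round(4),'n',nn.round(3),'L',l.round(3),np.round(sz,3))
  if nm=='top':cv2.imwrite('pics/d.png',cv2.resize(p['image'][130:250,330:490],None,fx=4,fy=4,interpolation=cv2.INTER_CUBIC))
"
```

```text
clock: 16.98
eef_pos: [0.5665, -0.1287, 0.0636]
tool_rot: [0.117, 0.993, -0.001, -0.0]
ft_force: [-0.4, -0.3, 0.8]
grip_width: 0.0401
grasp_force: 0.0
clock: 17.73
eef_pos: [0.5684, -0.129, 0.1648]
tool_rot: [0.117, 0.993, -0.001, 0.003]
ft_force: [-0.4, -0.0, -0.1]
grip_width: 0.0403
grasp_force: 0.0
t 17.73 shift mm now-axes [   2.  -149.1    5. ] turn [-0.001  0.005  0.   ] shift after turn [   1.9 -149.1    4.8]
top 884 [ 0.5807 -0.1045  0.0557] n [0.002 0.001 1.   ] L [-0.971  0.238  0.002] [0.099 0.128]
side 1191 [ 0.5652 -0.1247  0.0551] n [-0.002 -0.002  1.   ] L [0.228 0.974 0.003] [0.159 0.109]
```

View pics/d.png

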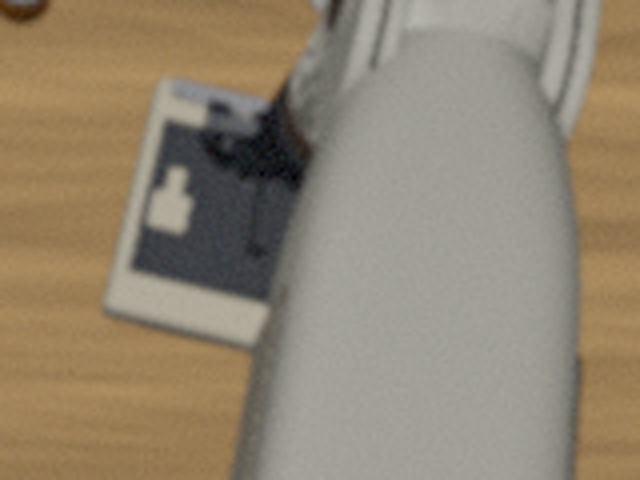

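The plate lies squarely on the box (centre near crop 225,205; visible keyhole at 170,205). On to the knob.

```bash
python3 -m creep '[[[0,-20,0],[0,0,0]],[[0,-40,0],[0,0,0]],[[1,-40,0],[0,0,0]],[[1,-30,0],[0,0,0]],[[0,-19,0],[0,0,0]],[[0,0,0],[0,0,0]],[[0,0,0],[0,0,0]],[[0,0,0],[0,0,0]]]'
python3 -c "
from m import *
D=np.array([0,0,-1.]); rel(knob+[0,0,.019],tool(D,Lb));print(bot.get_obs()['joint_pos'])
p=vision.camera('side');C=cloud(p);s=bot.get_obs();im=p['image'].astype(int)
V=C-np.array([.567,-.128,.055]); m=(im.max(2)<110)&(abs(V[...,0])<.1)&(abs(V[...,1])<.12)&(abs(V[...,2])<.006)
P,nn=plane(C[m]);c,l,sz=rect(P,nn);print(m.sum(),c.round(4),l.round(3),sz)
cv2.imwrite('pics/e.png',cv2.resize(p['image'][70:230,290:490],None,fx=3.5,fy=3.5,interpolation=cv2.INTER_CUBIC))"
```

```text
clock: 18.82
eef_pos: [0.5303, -0.2719, 0.1618]
tool_rot: [0.117, 0.993, -0.0, -0.001]
ft_force: [-0.3, -0.2, -0.2]
grip_width: 0.0398
grasp_force: 0.0
t 18.82 shift mm now-axes [-1.8 -1.2 92.8] turn [-0.001 -0.001  0.002] shift after turn [-1.8 -1.2 92.8]
[-4.73168798e-01  4.66512807e-01  1.48983187e-01  1.25397820e+00
 -1.18130859e-03 -2.39606764e-01]
1187 [ 0.5661 -0.1244  0.0552] [0.237 0.972 0.003] (0.15873019397258759, 0.10823986679315567)
```

View pics/e.png

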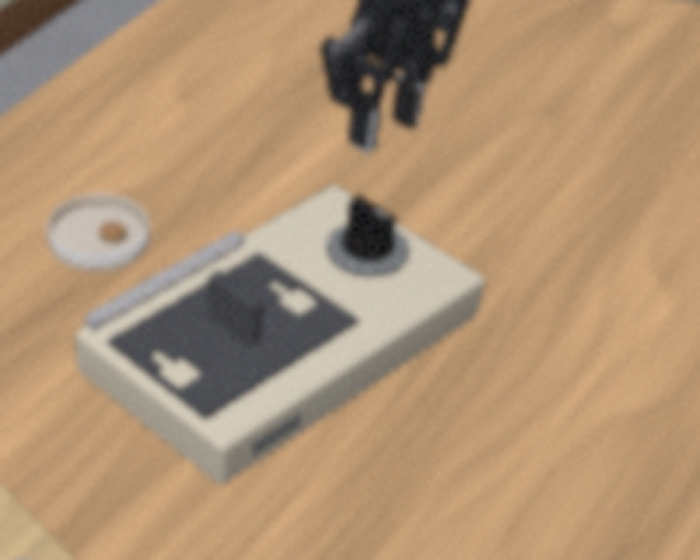

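The plate is flat and square over the glass (centre near 235,330), and the knob bar (370,225) is straight below the fingers. I grip it and turn +1.257 rad about tool z, which is clockwise seen from above.

```bash
python3 -m creep '[[[-2,-1,20],[0,0,0]],[[0,0,25],[0,0,0]],[[0,0,20],[0,0,0]],[[0,0,15],[0,0,0]],[[0,0,8],[0,0,0]],[[0,0,3],[0,0,0]],[[0,0,0],[0,0,0]],[[0,0,0],[0,0,0]]]'
python3 -m creep '[[[0,0,0],[0,0,0]],[[0,0,0],[0,0,0]],[[0,0,0],[0,0,0]],[[0,0,0],[0,0,0]],[[0,0,0],[0,0,0]]]' 0
python3 -c "
from h import *
D=np.array([0,0,-1.]); rel(knob+[0,0,.019],tool(D,Lb))"
```

```text
clock: 19.88
eef_pos: [0.532, -0.2748, 0.0716]
tool_rot: [0.117, 0.993, -0.001, 0.0]
ft_force: [0.5, 0.0, 0.1]
grip_width: 0.04
grasp_force: 0.0
clock: 20.5
eef_pos: [0.5318, -0.2749, 0.0715]
tool_rot: [0.117, 0.993, -0.001, -0.0]
ft_force: [-1.4, -0.9, 4.7]
grip_width: 0.0129
grasp_force: 60.5
t 20.5 shift mm now-axes [0.4 1.3 2.5] turn [-0.002  0.     0.   ] shift after turn [0.4 1.3 2.5]
```

```bash
python3 -m creep '[[[0,0,0],[0,0,0.1257]],[[0,0,0],[0,0,0.1257]],[[0,0,0],[0,0,0.1257]],[[0,0,0],[0,0,0.1257]],[[0,0,0],[0,0,0.1257]],[[0,0,0],[0,0,0.1257]],[[0,0,0],[0,0,0.1257]],[[0,0,0],[0,0,0.1257]],[[0,0,0],[0,0,0.1257]],[[0,0,0],[0,0,0.1257]],[[0,0,0],[0,0,0]],[[0,0,0],[0,0,0]]]'
python3 -c "
from h import *
D=np.array([0,0,-1.]); rel(knob+[0,0,.019],tool(D,Lb));print(bot.get_obs()['ft_torque'])"
```

```text
clock: 22.0
eef_pos: [0.5327, -0.2741, 0.0715]
tool_rot: [0.678, 0.735, 0.0, 0.001]
ft_force: [2.6, 2.3, 4.7]
grip_width: 0.0125
grasp_force: 60.5
t 22.0 shift mm now-axes [ 0.7 -1.   2.5] turn [ 1.000e-03  1.000e-03 -1.254e+00] shift after turn [1.1 0.4 2.5]
[ 0.50678899 -0.33727351  0.0048178 ]
```

```bash
python3 -m creep '[[[0,0,0],[0,0,0]],[[0,0,0],[0,0,0]],[[0,0,0],[0,0,0]],[[0,0,0],[0,0,0]]]' 40
python3 -m creep '[[[0,0,-8],[0,0,0]],[[0,0,-20],[0,0,0]],[[0,0,-30],[0,0,0]],[[0,0,-40],[0,0,0]],[[0,0,-40],[0,0,0]],[[0,0,-20],[0,0,0]],[[0,0,0],[0,0,0]],[[0,0,0],[0,0,0]]]'
python3 -c "
from m import *
p=vision.camera('side');C=cloud(p);im=p['image'].astype(int)
V=C-np.array([.567,-.128,.055]); m=(im.max(2)<110)&(abs(V[...,0])<.1)&(abs(V[...,1])<.12)&(abs(V[...,2])<.006)
P,nn=plane(C[m]);c,l,sz=rect(P,nn);print(m.sum(),c.round(4),nn.round(3),l.round(3),sz)
k=C[(abs(C[...,0]-.53)<.05)&(abs(C[...,1]+.27)<.05)&(C[...,2]>.085)&(C[...,2]<.11)][:,:2]
d=np.linalg.svd(k-k.mean(0))[2][0]; print(len(k),k.mean(0),'bar dir',d,'turned from box x', np.degrees((yb-np.arctan2(d[1],d[0]))%np.pi))
cv2.imwrite('pics/f.png',cv2.resize(p['image'][70:230,290:490],None,fx=3.5,fy=3.5,interpolation=cv2.INTER_CUBIC))"
```

```text
clock: 22.5
eef_pos: [0.5313, -0.2745, 0.0705]
tool_rot: [0.679, 0.734, -0.001, -0.0]
ft_force: [-0.1, 0.2, 0.7]
grip_width: 0.0399
grasp_force: 0.0
clock: 23.5
eef_pos: [0.5312, -0.2741, 0.2279]
tool_rot: [0.679, 0.734, -0.001, -0.001]
ft_force: [0.4, -0.0, -0.6]
grip_width: 0.0401
grasp_force: 0.0
1202 [ 0.5653 -0.1245  0.055 ] [ 0.    -0.003  1.   ] [0.231 0.973 0.003] (0.15916259586811066, 0.1086348220705986)
63 [ 0.53148712 -0.26869991] bar dir [-0.07845033  0.99691802] turned from box x 72.00050384367792
```

View pics/f.png

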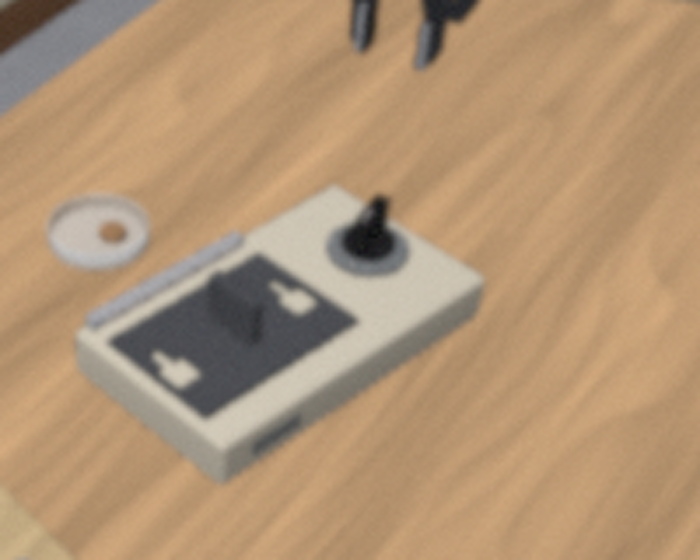

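The knob bar (370,225) now measures 72° from its start, the plate lies centred (235,330), and the robot is clear. I hand the job in.

```bash
python3 -c "
from workcell import workorder
print(workorder.job_done())"
```

```text
the job is handed in; nothing more can be done
None
```

The job is handed in; no verdict came back, but my last measurements show the plate flat, square and centred over the glass within a few mm, the knob turned 72° to the third click, and the arm clear of everything.

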